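# Start the optical comparator and zero its readout

### The job

Start the comparator for a profile check: on the control unit press the wide main rocker on, then the middle, profile-lamp rocker on (on is the far end, with the white line, pressed in); then on the readout press and let up the X zero key (square, beside the upper window), and last the Y zero key (square, beside the lower window). Press the zero keys one at a time and only with power and lamp on. Leave the surface-lamp rocker off and the round keys unpressed, and do not lift or shove the units or the things around them.

Things in the scene. Friction and masses are not known exactly. Their poses are not given: they have to be found in the camera images.
- control_unit: Loose dark case, 3 kg, 230 wide (y) x 150 mm deep (x); grey panel rising 0.21 rad from front (40 mm high) to back (72 mm). Origin: centre of footprint on the bench; x front to back, y left, z up. Rocker pivots 22 mm down-slope of mid-depth: main 68 mm left of the middle, profile 8 and surface 66 mm right. Dimmer knobs (27 mm wide, 18 high) 64 mm up-slope of the lamp rockers. Left or right of the readout
- readout: Two-axis readout: loose dark case, 2.2 kg, 260 wide (y) x 150 mm deep (x); slope, heights, origin and axes as the control unit. On its left two dark windows, 142 x 36 mm, X 26 mm up-slope and Y 26 mm down-slope of mid-depth. Right of each a square zero key (21 mm; 46 mm right of the middle), then a round preset key (19 mm; 98 mm right). Key tops 9 mm over the panel, bezels 3 mm
- main_rocker (a joint): Main power rocker, left on the control unit, black, 24 mm wide, 34 mm long up the slope. 0: off, near end down, far end standing up; 0.34 rad: on, far end down. Over-centre spring: the far end takes about 5 N at first, snaps over past the middle (0.17) and stays; let go before that it springs back. On from 0.29
- profile_rocker (a joint): Profile-lamp rocker, the middle one on the control unit, black, 14 mm wide, 34 mm long up the slope. 0: off, near end down, far end standing up; 0.34 rad: on, far end down. Over-centre spring: the far end takes about 5 N at first, snaps over past the middle (0.17) and stays; let go before that it springs back. On from 0.29
- surface_rocker (a joint): Surface-lamp rocker, the right one on the control unit, to be left off, black, 14 mm wide, 34 mm long up the slope. 0: off, near end down, far end standing up; 0.34 rad: on, far end down. Over-centre spring: the far end takes about 5 N at first, snaps over past the middle (0.17) and stays; let go before that it springs back. On from 0.29
- main_rocker_end (a point): point on the main rocker's far face, on its centre line, 11 mm from the pivot (far edge: 17 mm); rides on it. Off: it stands 11 mm above the panel, the far edge 13 mm. On: it is 4 mm lower, the far edge 6 mm, and the face lies along the panel, 7 mm above it. A 3 mm high bezel frames the rocker, 3 mm outside its outline
- profile_rocker_end (a point): point on the profile-lamp rocker's far face, on its centre line, 11 mm from the pivot (far edge: 17 mm); rides on it. Off: it stands 11 mm above the panel, the far edge 13 mm. On: it is 4 mm lower, the far edge 6 mm, and the face lies along the panel, 7 mm above it. A 3 mm high bezel frames the rocker, 3 mm outside its outline
- surface_rocker_end (a point): point on the surface-lamp rocker's far face, on its centre line, 11 mm from the pivot (far edge: 17 mm); rides on it. Off: it stands 11 mm above the panel, the far edge 13 mm. On: it is 4 mm lower, the far edge 6 mm, and the face lies along the panel, 7 mm above it. A 3 mm high bezel frames the rocker, 3 mm outside its outline
- x_zero_key (a joint): X zero key of the readout, the square one beside the upper (farther) window. 0 up, 0.004 m fully down; springs back when let go (1.5 N starts it, 4.5 N holds it fully down). Counts as pressed from 0.0028
- y_zero_key (a joint): Y zero key of the readout, the square one beside the lower (nearer) window. 0 up, 0.004 m fully down; springs back when let go (1.5 N starts it, 4.5 N holds it fully down). Counts as pressed from 0.0028
- x_preset_key (a joint): X preset key, the upper round one, not to be pressed. 0 up, 0.004 m fully down; springs back when let go (1.5 N starts it, 4.5 N holds it fully down). Counts as pressed from 0.0028
- y_preset_key (a joint): Y preset key, the lower round one, not to be pressed. 0 up, 0.004 m fully down; springs back when let go (1.5 N starts it, 4.5 N holds it fully down). Counts as pressed from 0.0028
- x_zero_key_top (a point): centre of the X zero key's top face (21 mm square, sloping like the panel; its travel is square to the panel); rides on the key
- y_zero_key_top (a point): centre of the Y zero key's top face (21 mm square, sloping like the panel; its travel is square to the panel); rides on the key
- loupe: bystander: black eye loupe, 37 mm across, 34 mm high, standing; origin at the centre of its underside
- ring_gauge: bystander: plain steel ring gauge, 60 mm across, 25 mm bore, 22 mm high, lying flat; origin at the centre of its underside
- cleaner: bystander: small clear lens-cleaner bottle, 42 mm across, 115 mm high; origin at the centre of its underside
- brush: bystander: small brush 160 mm long, lying behind the units; origin under its middle

How it is judged:
By the outcome, as a careful person would: the job done as asked, in the order asked, and still so for the second after the job is handed in, with the robot touching nothing.
It also fails if it takes over 48 s, if anything falls off the work surface, if the arm or the gripper's body presses on something with over 40 N, if the wrist force passes 120 N, or if a joint passes its speed limit or range.

### The arm

A 7-joint arm with a two-finger parallel gripper is mounted at the origin on the work surface. World frame = base frame: x ahead of the robot, y to its left, z up, the work surface at z = 0. Lengths are in m, angles in rad, forces in N, time in s.
With the tool pointing down it reaches from about 0.35 to 0.9 m from the base axis. Payload 8.1 kg.
Tool frame: the origin (TCP) lies between the finger pads; the fingertips stand 17 mm ahead of it and the grasp point (between the pads) lies 2 mm behind it; z points along the fingers, y is the line along which they close (so a half turn about z gives the same grasp; the last joint's range is limited). The gripper opens to 85 mm and grips with 20 to 120 N. Pads are 22 mm wide; open, the fingers measure 114 mm over their backs; the gripper's body (76 mm by 85 mm) begins 54 mm behind the grasp point. The pads swing forward as they close: fully open they stand 13 mm farther back than shut.
Start: joints at [1.164, 0.434, 0.025, 1.573, -0.012, 1.134, -0.075], TCP at [0.187, -0.596, 0.248] pointing down, gripper open.
Joint ranges: [-2.62, 2.62], [-0.44, 2.09], [-1.27, 1.32], [0.08, 2.57], [-1.32, 4.46], [0.12, 2], [-2.74, 2.74]. Speed limits (rad/s): [2.22, 2.22, 3.01, 3.01, 3.14, 3.14, 3.14].

### API

Orientations are given as a unit quaternion [w, x, y, z].
In Python, from rig import * gives the robot as it stands. Calls block until the motion is done:
- move_to(position, orientation): joint-space move of the TCP to a pose.
- move_straight(position, rotation=None, velocity=0.15, force_limit=None): straight line of the TCP; rotation=None keeps the orientation; velocity is the mean speed in m/s. With force_limit (N) it stops when the force on the tool has changed by that much, and returns True; else False.
- set_joints(angles): joint-space move.
- move_gripper(opening, f_grip=None): opening from 0.0 (shut) to 1.0 (fully open); f_grip is the grip in N (None keeps the last); returns when the fingers have stopped.
- wait(seconds).
- inverse_kinematics(position, orientation): joint angles nearest the present ones, or None.
- get_obs(): the state.
- read_camera(name): name is "scene" or "top" or "wrist"; returns (picture, depth): 420x560x3 uint8, blue, green, red; 420x560 float32, m along the optical axis (not along the pixel's ray), 0 where there is no reading.
- calibration(name): a dict with "K" (3x3 intrinsics, pixels), "dist_coeffs" ([k1, k2, p1, p2, k3] as OpenCV has them; the pictures are not rectified), "position" and "rotation" of the camera in the world; the wrist camera has in their place "T_tool_cam" (4x4, takes a point from camera to tool coordinates, whose origin is the TCP and whose axes are the flange's). Camera axes: x right, y down, z forward; pixel columns grow to the right and rows downward; lengths in m; the calibration is good to about 2 mm. A picture is of the moment at which its call begins: read the wrist's pose just before it. calibration takes no time and is no camera call.
A pose or a line that the arm cannot do raises PlanningError and nothing moves.
- job_done(): hands the job in; it is judged then, once.
The state is a dict: "time": time; "q": joint angles; "joint_velocities": joint speeds; "effort": joint torques, N m; "position": TCP position; "tcp_rot": TCP orientation; "ft_force": force on the tool from outside, world axes, zero at the start; "moment": the same for the moment, N m; "grip_width": opening from 0.0 (shut) to 1.0 (fully open); "grip_force": force on a finger pad.
Only numpy, scipy, OpenCV 4.12 (cv2) and the standard library are available. Lean on these libraries where they do the work, as an engineer would, in place of code of your own. Each camera call takes 0.05 s, during which the arm holds its last target. There are 200 camera calls.

## Working session

There is one attempt and no reset: what is moved stays moved. The work goes in short steps, each a Python script; the robot and the scene stay as the last script left them, time stands still between calls to the robot, and variables do not carry over. Pictures are saved under pics/ and viewed, at most 10 in all, crops included, and the job is handed in when it is done.

```bash
ls; mkdir -p pics
python3 - <<'E'
from rig import *
import cv2,numpy as np
for n in ["scene","top"]:
    im,d=read_camera(n); cv2.imwrite(f"pics/{n}0.png",im); np.savez(f"{n}0.npz",im=im,d=d)
    c=calibration(n); print(n,c)
print(calibration("wrist")); o=get_obs(); print(o["time"],o["position"],o["tcp_rot"],o["ft_force"])
E
```

```text
pics
scene {'K': array([[456.1954297 ,   0.        , 278.69900869],
       [  0.        , 456.1954297 , 209.92164246],
       [  0.        ,   0.        ,   1.        ]]), 'dist_coeffs': array([-0.08164817,  0.        ,  0.        ,  0.        ,  0.        ]), 'position': array([0.99098814, 0.59685124, 0.87047694]), 'rotation': array([-0.09203303,  0.27069104,  0.89977265, -0.32964445])}
top {'K': array([[380.94620993,   0.        , 277.07027474],
       [  0.        , 380.94620993, 211.40694601],
       [  0.        ,   0.        ,   1.        ]]), 'dist_coeffs': array([-0.09052453,  0.        ,  0.        ,  0.        ,  0.        ]), 'position': array([0.43723904, 0.01848145, 1.05241461]), 'rotation': array([-0.05528755,  0.70709165, -0.70116625,  0.07301079])}
{'K': array([[294.09522914,   0.        , 278.56014037],
       [  0.        , 294.09522914, 211.97053133],
       [  0.        ,   0.        ,   1.        ]]), 'dist_coeffs': array([-0.05557458,  0.        ,  0.        ,  0.        ,  0.        ]), 'T_tool_cam': array([[ 2.35625732e-04, -9.56320843e-01, -2.92318987e-01,
         7.38046544e-02],
       [ 9.99999600e-01, -2.67418767e-05,  8.93542548e-04,
         5.55539756e-04],
       [-8.62330521e-04, -2.92319081e-01,  9.56320454e-01,
        -1.25868634e-01],
       [ 0.00000000e+00,  0.00000000e+00,  0.00000000e+00,
         1.00000000e+00]])}
0.1 [ 0.18680064 -0.59597956  0.24761217] [-6.89149537e-04  9.88488203e-01  1.51296289e-01 -1.72582454e-04] [1.11894961 0.14271587 0.65543258]
```

View pics/top0.png

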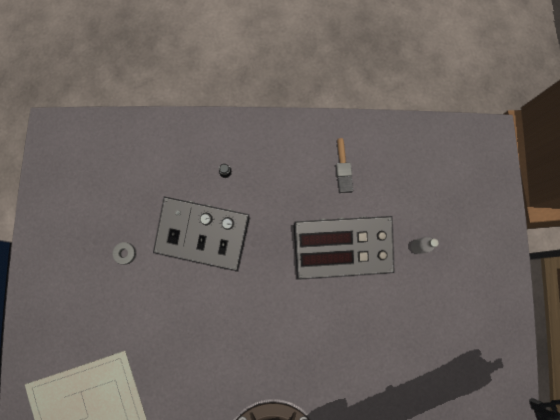

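View pics/scene0.png

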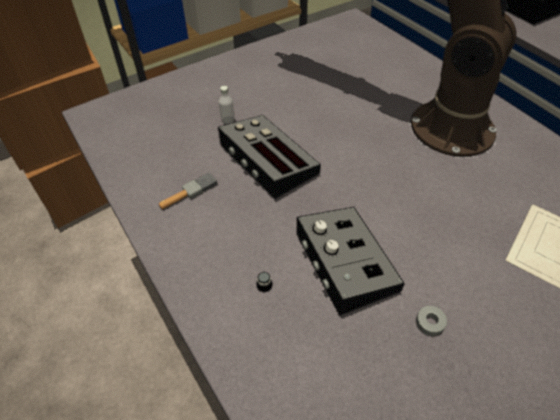

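The top view shows the control unit on the left: main rocker at (174,236), profile (201,242), surface (223,246). The readout is on the right, with zero keys X at (363,237) and Y at (364,256). The loupe, ring, bottle and brush are all clear of the panels. Next I'll make a coarse fix from these pixels and take a wrist close-up of the control unit.

```bash
cat > h.py <<'E'
from rig import *
import cv2,numpy as np
from scipy.spatial.transform import Rotation as R
S=0.21
def qR(q): return R.from_quat(np.r_[q[1:],q[0]])
def q_of(r): q=r.as_quat(); return np.r_[q[3],q[:3]]
def cam_pose(n,obs=None):
    c=calibration(n)
    if n!="wrist": return c,qR(c["rotation"]).as_matrix(),np.array(c["position"])
    T=c["T_tool_cam"]; A=qR(obs["tcp_rot"]).as_matrix()
    return c,A@T[:3,:3],A@T[:3,3]+obs["position"]
def rays(n,px,obs=None):
    c,A,p=cam_pose(n,obs)
    u=cv2.undistortPoints(np.array(px,float).reshape(-1,1,2),c["K"],c["dist_coeffs"])[:,0]
    return p,np.c_[u,np.ones(len(u))]@A.T
def unitR(yaw): return R.from_euler('z',yaw)
def panelR(yaw): return unitR(yaw)*R.from_euler('y',-S)   # x up-slope, y left, z normal
def pt(pose,s,l,h):  # s up-slope of mid-depth, l left, h above panel
    x,y,yaw=pose
    return np.array([x,y,.056])+panelR(yaw).apply([s,l,h])
def solve(n,px,loc,obs=None,p0=(.45,0,0)):
    """pose from known panel points (s,l,h): rays cut the panel plane at each h, then 2D rigid fit; iterated"""
    p,d=rays(n,px,obs); pose=np.array(p0,float); loc=np.array(loc,float)
    for _ in range(15):
        nrm=panelR(pose[2]).apply([0,0,1]); W=[]
        for di,l in zip(d,loc):
            q=pt(pose,*l); W.append(p+di*((q-p)@nrm)/(di@nrm))
        W=np.array(W)[:,:2]; L=np.array([(R.from_euler('y',-S).apply(l))[:2] for l in loc])
        a=(L-L.mean(0))@[1,1j]; b=(W-W.mean(0))@[1,1j]
        yaw=np.angle(np.vdot(a,b)); m=W.mean(0)-unitR(yaw).as_matrix()[:2,:2]@L.mean(0)
        pose=np.r_[m,yaw]
    res=np.linalg.norm(W-np.array([pt(pose,*l)[:2] for l in loc]),axis=1)
    return pose,res
def tool(yaw): return q_of(panelR(yaw)*R.from_euler('x',np.pi))  # z into panel, x up-slope
def project(P,obs):
    c,A,p=cam_pose("wrist",obs); 
    return cv2.projectPoints((np.atleast_2d(P)-p)@A,np.zeros(3),np.zeros(3),c["K"],c["dist_coeffs"])[0][:,0]
E
python3 - <<'E'
from h import *
cu,r1=solve("top",[(174,236),(201,242),(223,246)],[(-22,68,9),(-22,-8,9),(-22,-66,9)] and [(-.022,.068,.009),(-.022,-.008,.009),(-.022,-.066,.009)])
ro,r2=solve("top",[(363,237),(364,256),(382,236),(383,255)],[(.026,-.046,.009),(-.026,-.046,.009),(.026,-.098,.009),(-.026,-.098,.009)])
print(cu,r1,ro,r2)
np.savez("coarse.npz",cu=cu,ro=ro)
move_gripper(0.0)
move_to(pt(cu,-.02,0,.18),tool(cu[2]))
o=get_obs(); im,d=read_camera("wrist"); cv2.imwrite("pics/w1.png",im); np.savez("w1.npz",im=im,d=d,p=o["position"],r=o["tcp_rot"])
print(o["time"],o["q"],o["position"],o["ft_force"])
print(project([pt(cu,-.022,l,.009) for l in(.068,-.008,-.066)],o))
E
```

```text
[ 0.56145764  0.19418191 -0.18942405] [0.0018061  0.00142247 0.0007385 ] [ 0.52617592 -0.18663328  0.06664209] [0.00065781 0.00136515 0.00131596 0.00053812]
3.8917 [-1.04995512  0.25326082  0.58703465  1.97585584 -0.01072608  0.78914306
 -2.24372133] [0.50573428 0.20417772 0.22794112] [-0.16355777  0.55948467 -0.61025769]
[[211.7015283  199.32280491]
 [284.48141144 199.21352202]
 [339.99382607 199.18885002]]
```

View pics/w1.png

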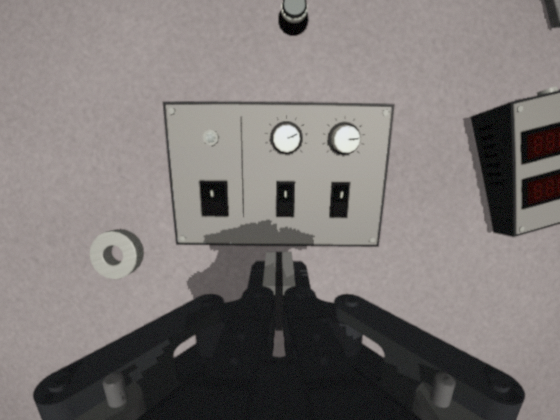

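The wrist view shows the panel clearly, with the rockers near (214,198), (285,199) and (340,199). That agrees with the coarse projection to within about 3 px. I'll refine on the dark blobs and press the main rocker.

```bash
cat >> h.py <<'E'
def press(pose,s,l,h_end,fl,h0=.028,v=.03):
    q=tool(pose[2]); T=.017
    move_to(pt(pose,s,l,h0+T),q)
    f0=get_obs()["ft_force"]
    hit=move_straight(pt(pose,s,l,h_end+T),velocity=v,force_limit=fl)
    o=get_obs(); n=panelR(pose[2]).apply([0,0,1])
    h=(o["position"]-pt(pose,s,l,0))@n-T
    move_straight(pt(pose,s,l,h0+T),velocity=.1)
    print("hit",hit,"tip h mm",h*1e3,"dF",o["ft_force"]-f0,"t",get_obs()["time"])
def blobs(im,pred,mask,rad=18):
    n,lab,st,ce=cv2.connectedComponentsWithStats(mask.astype(np.uint8)); out=[]
    for p in pred:
        k=min((i for i in range(1,n) if st[i,4]>60 and st[i,4]<3000),key=lambda i:np.hypot(*(st[i,:2]+st[i,2:4]/2-.5-p)))
        out.append(st[k,:2]+st[k,2:4]/2-.5); print(p,out[-1],st[k])
    return np.array(out)
E
python3 - <<'E'
from h import *
z=np.load("w1.npz"); o=dict(position=z["p"],tcp_rot=z["r"]); cu=np.load("coarse.npz")["cu"]
loc=[(-.022,l,.003) for l in(.068,-.008,-.066)]
m=cv2.cvtColor(z["im"],cv2.COLOR_BGR2GRAY)<55; m[225:]=0
b=blobs(z["im"],project([pt(cu,*l) for l in loc],o),m)
cu,r=solve("wrist",b,loc,o,cu); print(cu,r); np.save("cu.npy",cu)
assert r.max()<.004
press(cu,-.022+.016,.068,.0055,14)
move_to(pt(cu,-.02,-.01,.12),tool(cu[2]))
o=get_obs(); im,d=read_camera("wrist"); cv2.imwrite("pics/w2.png",im)
print(project([pt(cu,-.022,l,.007) for l in(.068,-.008,-.066)],o),o["time"])
E
```

```text
[212.91817252 197.90941235] [213.5 198. ] [200 181  28  35 870]
[284.36443646 197.79927432] [285.  198.5] [277 182  17  34 547]
[338.86031326 197.77808448] [339.  199.5] [330 183  19  34 546]
[ 0.56045958  0.19358518 -0.20218603] [0.00015551 0.00029084 0.00032721]
hit True tip h mm 6.998204331365613 dF [-4.71595019 -1.10701567  9.67105241] t 5.675
[[186.50962095 215.54481966]
 [275.05834089 215.55218986]
 [342.85355512 215.53322551]] 6.1917
```

View pics/w2.png

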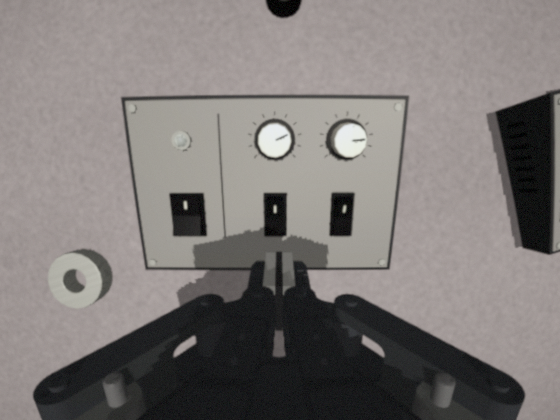

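The main rocker's white line moved up to (186,204), while the off rockers' lines sit at about y=209. The tip reached exactly 7.0 mm, so main is on and the case has not shifted. Next is the profile rocker, then a look at the readout.

Run:
```python
from h import *
cu=np.load("cu.npy"); ro=np.load("coarse.npz")["ro"]
press(cu,-.022+.016,-.008,.0055,14)
move_to(pt(cu,-.02,-.04,.12),tool(cu[2]))
im,d=read_camera("wrist"); cv2.imwrite("pics/w3.png",im[60:300])
move_to(pt(ro,-.04,-.05,.14),tool(ro[2]))
o=get_obs(); im2,d=read_camera("wrist"); cv2.imwrite("pics/w34.png",np.vstack([im[90:270],im2]))
np.savez("w4.npz",im=im2,p=o["position"],r=o["tcp_rot"])
print(project([pt(ro,s,l,.009) for s in(.026,-.026) for l in (-.046,-.098)],o),o["time"],o["q"])
```

```text
hit True tip h mm 6.930367832104819 dF [-4.91229703 -0.94208658 10.82983346] t 7.725
[[273.98179898 132.64375688]
 [335.40036498 132.90180386]
 [274.14561288 192.6002568 ]
 [332.23686587 192.71482287]] 9.7083 [-0.236319    0.3211604   0.87048186  2.09956978 -0.56706953  0.74034797
 -0.50831194]
```

View pics/w34.png

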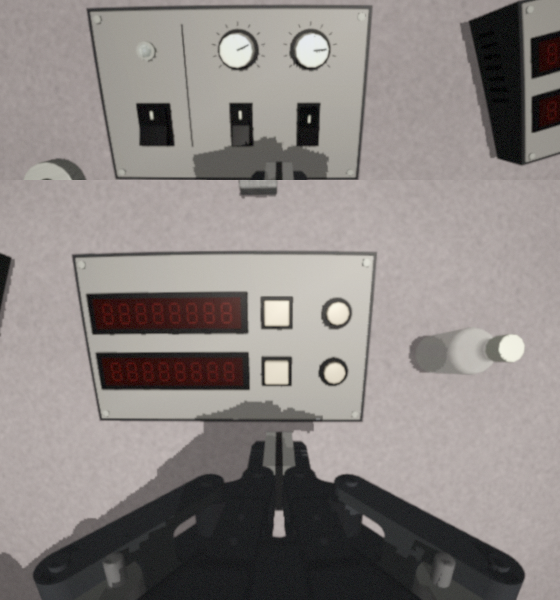

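The profile rocker's line is now level with main's (about y=115), while surface's is at 119, so profile is on and surface still off. The readout keys are at about (277,132), (337,133), (277,191) and (333,192) in the wrist frame. I'll refine, then press X and Y.

Run:
```python
from h import *
z=np.load("w4.npz"); o=dict(position=z["p"],tcp_rot=z["r"]); ro=np.load("coarse.npz")["ro"]
loc=[(s,l,.009) for s in(.026,-.026) for l in (-.046,-.098)]
im=z["im"].astype(int); m=(im.min(2)>0)&(im[...,2]>205); m[:100]=0; m[230:]=0
b=blobs(im,project([pt(ro,*l) for l in loc],o),m)
ro,r=solve("wrist",b,loc,o,ro); print(ro,r)
assert r.max()<.003
np.save("ro.npy",ro)
press(ro,.026,-.046,.0045,9)
wait(.3)
press(ro,-.026,-.046,.0045,9)
move_to(pt(ro,-.04,-.05,.14),tool(ro[2]))
im2,d=read_camera("wrist"); t,_=read_camera("top"); cv2.imwrite("pics/w5.png",np.vstack([im2[60:260],t[120:300]])); print(get_obs()["time"])
```

```text
[273.98179898 132.64375688] [276.5 132.5] [265 121  24  24 561]
[335.40036498 132.90180386] [337.5 133. ] [328 123  20  21 334]
[274.14561288 192.6002568 ] [276.5 192. ] [266 182  22  21 450]
[332.23686587 192.71482287] [334.  192.5] [325 184  19  18 275]
[ 0.52677652 -0.18850578  0.06283605] [0.00021404 0.00026125 0.00038343 0.000245  ]
hit True tip h mm 5.054413647386954 dF [-2.27542019  1.55754591  7.78729085] t 11.4333
hit True tip h mm 5.014086731989224 dF [-3.0039983   1.32280359  8.81218035] t 13.1917
13.7583
```

View pics/w5.png

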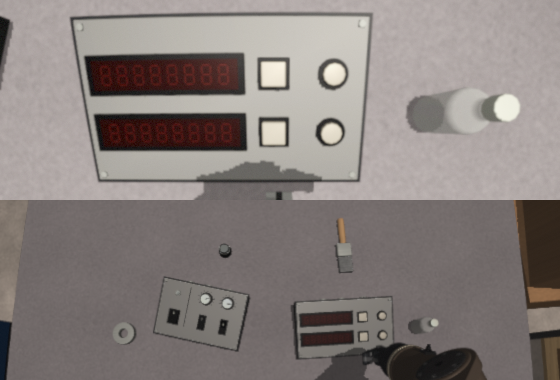

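Both keys went fully down (tip at 5.0 mm) and are up again at (273,73) and (273,132). The units and bystanders are where they were, and the arm is clear.

```bash
python3 -c "
from rig import *
print(job_done())"
```

```text
the job is handed in; nothing more can be done
None
```

The job is handed in: main and profile-lamp rockers on, then the X and Y zero keys each pressed fully and let up, in that order, in about 14 s. The surface-lamp rocker is still off, the round keys were not pressed, and nothing was visibly moved in the last camera views.

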